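# Shift the roller mixer into the marked gear

### The arm

A 6-joint arm with a two-finger parallel gripper is mounted at the origin on a cart in front of the work surface, level with it; the furniture and walls round the work are solid. World frame = base frame: x ahead of the robot, y to its left, z up, the work surface at z = 0. Lengths are in m, angles in degrees, forces in N, time in s.
With the tool pointing down it reaches from about 0.275 to 0.825 m from the base axis. Payload 4.9 kg.
Tool frame: the origin (TCP) lies midway between the tips of the shut fingers; the grasp point (between the pads) lies 19 mm behind it (arm.grasp_offset is the distance from the TCP to the grasp point, in m); z points along the fingers, y is the line along which they close (so a half turn about z gives the same grasp; the last joint's range is limited). The gripper opens to 85 mm and grips with 20 to 120 N. Pads are 22 mm wide; open, the fingers measure 114 mm over their backs; the gripper's body (76 mm by 85 mm) begins 54 mm behind the grasp point. The pads swing forward as they close: fully open they stand 13 mm farther back than shut.
Start: joints at [-7.689, 18.69, -11.035, 60.275, 0, 82.311], TCP at [0.55, 0, 0.231] pointing down, gripper open.
Joint ranges: [-152.03, 152.03], [-55.5, 102.48], [-74.3, 77.21], [-110.64, 120.58], [-84.22, 78.4], [-180, 180]. Speed limits (degrees/s): [147.25, 147.25, 180, 180, 180, 180].

### API

Orientations are given as a 3x3 rotation matrix whose columns are the frame's x, y, z axes.
In Python, from bench import arm, vision, order gives the robot as it stands. The module is installed in compiled form; this text tells all that it offers.
- The arm moves only by the tool apply_moves, never from a script. Its argument "targets" is a list of rows, each a list of 7 numbers: the shift along the world's x, y, z in mm, then the turn, a rotation vector about the world's x, y, z in rad, then the closure, from 0 (fully open) to 1 (shut). In form: [[x, y, z, ax, ay, az, fingers], ...]. A call has 1 to 20 rows; each row is the pose to reach, as a shift and turn from the pose commanded when the call began; what a row does not reach only later rows make up. A row lasts 1/8 s, in which the tool goes at most 62.5 mm and 10.7 degrees, less where a joint would pass 70% of its speed; a pose out of reach is approached as far as the arm can. A call with a gripper value outside its range is refused whole. The fingers move at their own pace and stop on an object; the grip force is fixed at half the most. Time passes only in rows, so rows that repeat a pose let the fingers close. It gives the time, the measured TCP pose, the force, the opening and the grip force at its end, in the units of the state.
- arm.sense(): the state, without advancing time (a new reading comes with each control period).
- vision.snapshot(name): name is "scene" or "side" or "wrist"; returns the picture (384x512x3 uint8, red, green, blue); there is no depth.
- vision.camera_params(name): a dict with "fovy" (degrees; the focal length in pixels is half the picture's height over the tangent of half this angle, whatever the lens; pixels are square), "cx", "cy" (the principal point, pixels), "k1" (the pictures are not rectified: a ray, as slopes to the right and down, at radius r is drawn at 1 + k1 r^2 times it, then the intrinsics apply), "R" (3x3) and "t" (3): a world point X has camera coordinates R X + t; the wrist camera has in their place "mount" (4x4, takes a point from camera to tool coordinates, whose origin is the TCP and whose axes are the flange's). Camera axes: x right, y down, z forward; pixel columns grow to the right and rows downward; lengths in m; the calibration is good to about 2 mm. A picture is of the moment at which its call begins: read the wrist's pose just before it. camera_params takes no time and is no camera call.
- order.sign_off(): hands the job in; it is judged then, once.
The state is a dict: "time_s": time; "joints": joint angles; "qd": joint speeds; "joint_torque": joint torques, N m; "position": TCP position; "tcp_rot": TCP orientation; "contact_force": force on the tool from outside, world axes, zero at the start; "moment": the same for the moment, N m; "gripper_width": opening from 0.0 (shut) to 1.0 (fully open); "finger_force": force on a finger pad.
Only numpy, scipy, OpenCV 4.12 (cv2) and the standard library are available. Lean on these libraries where they do the work, as an engineer would, in place of code of your own. Each camera call takes 0.05 s, during which the arm holds its last target. There are 200 camera calls.

### The job

The roller mixer's gear lever stands in the middle lane of its three-lane shift gate. Push it with a fingertip or the outside of the fingers to the cross channel, along that to the proper outer lane, and fully home into the corner slot marked by the tall pin. Never grip or force the lever, and leave the small bottles, the can and the eyepiece beside the mixer where they stand.

Things in the scene. Friction and masses are not known exactly. Their poses are not given: they have to be found in the camera images.
- mixer: Roller mixer, fixed: white gear case 170 x 170 x 90 mm, with a roller deck (124 x 200 mm, three rollers along y, two tubes lying on them, all below 100 mm) adjoining on its +x side. Origin on the bench under the gate's centre; x from the gate to the rollers (roughly away from the robot), y left, z up.
- gate (a point): Centre of the gate in the case's top plate, 90 mm above the bench, axes as mixer. Three lanes parallel to x at y = -26, 0, +26 mm, parted by ribs 12 mm wide, are joined only by a cross channel along y at x = 0 (17 mm wide). So there are six slots: the far (+x) and near (-x) end of each lane. The 10 mm stem has 2 mm play either side in a lane, 3.5 mm in the channel.
- lever_fore (a joint): Lever's lean to the mixer's +x, rad: 0 in the cross channel (it can change lanes within about +-0.04; round rib tips help to centre it), +0.30 at a far slot's stop, -0.30 at a near slot's stop; fully home is beyond +-0.25. Starts anywhere from -0.28 to 0.28. Friction keeps it where it is left: about 2 N at the handle moves it.
- lever_side (a joint): Lever's lean to the mixer's +y, rad: 0 in the middle lane (where it starts), about +0.28 in the left (+y) lane and -0.28 in the right (-y) lane, stops at +-0.285. Friction as lever_fore.
- handle_mid (a point): Middle of the lever's black handle, a square bar 28 x 28 x 70 mm with faces square to the point's x and y (the mixer's when upright), z along the lever. It lies 140 mm up the lever from the pivot, which is 1 mm above the mixer's origin: upright, the handle spans 106 to 176 mm above the bench. In a corner slot it is about 41 mm (x) and 38 mm (y) from the gate centre.
- pin_head (a point): Ball head (14 mm) of the steel marker pin that stands on the gate plate (top 121 mm above the bench), fixed, at the corner of the slot to choose: 66 mm to +x or -x and 62 mm to +y or -y of the gate centre. The other three corners have flat steel plugs, 3 mm high. The leaning handle clears it.
- oil_bottle: Small amber bottle with a black cap, 28 x 27 x 62 mm, loose, beside the mixer on its -y side; origin under its foot. Leave it alone.
- can: White can with a black lid, 37 x 38 x 54 mm, loose, beside the mixer on its +y side; origin under its foot. Leave it alone.
- eyepiece: Black eyepiece, 40 x 40 x 59 mm, loose, on the mixer's -y side by the rollers; origin under its foot. Leave it alone.
- cleaner: White bottle with a blue cap, 40 x 40 x 100 mm, loose, on the mixer's +y side; origin under its foot. Leave it alone.

How it is judged:
By the outcome, as a careful person would: the job done as asked, in the order asked, and still so for the second after the job is handed in, with the robot touching nothing.
It also fails if it takes over 64 s, if anything falls off the work surface, if the arm or the gripper's body presses on something with over 40 N, if the wrist force passes 120 N, or if a joint passes its speed limit or range.

## Working session

There is one attempt and no reset: what is moved stays moved. The work goes in short steps, Python scripts to look and compute and a tool call to move; the robot and the scene stay as the last step left them, time stands still between calls to the robot, and variables do not carry over. Pictures are saved under pics/ and viewed, at most 10 in all, crops included, and the job is handed in when it is done.

Besides the shell and the picture viewer there is one more tool, called after "Request:" by a JSON object that holds its "fn" and its "kwargs". apply_moves: Moves the arm, as the interface text tells. Its arguments: {"type":"object","properties":{"targets":{"type":"array","items":{"type":"array","items":{"type":"number"}}}},"required":["targets"]}

```bash
mkdir -p pics; python3 - <<'E'
from bench import arm, vision
import cv2,numpy as np
for n in ("scene","side"):
    im=vision.snapshot(n); cv2.imwrite(f"pics/{n}0.png",cv2.resize(im[...,::-1],(800,600),interpolation=cv2.INTER_CUBIC))
    p=vision.camera_params(n); print(n,{k:np.round(v,4).tolist() for k,v in p.items()})
s=arm.sense(); print(s['time_s'],s['position'],np.round(s['tcp_rot'],3),s['gripper_width'])
E
```

```text
scene {'fovy': 48.4634, 'cx': 255.0473, 'cy': 187.8124, 'k1': -0.0344, 'R': [[0.8367, -0.5473, -0.0165], [-0.2992, -0.4317, -0.851], [0.4586, 0.717, -0.525]], 't': [-0.463, 0.2752, 0.6295]}
side {'fovy': 46.2009, 'cx': 255.5367, 'cy': 191.2337, 'k1': -0.1514, 'R': [[-0.9624, -0.2714, -0.0139], [-0.1581, 0.6007, -0.7837], [0.2211, -0.752, -0.621]], 't': [0.5622, 0.1714, 1.0644]}
0.1 [5.49465783e-01 8.26678515e-05 2.30584893e-01] [[ 0.     1.    -0.002]
 [ 1.    -0.     0.   ]
 [ 0.    -0.002 -1.   ]] 0.9994259854179098
```

View pics/scene0.png

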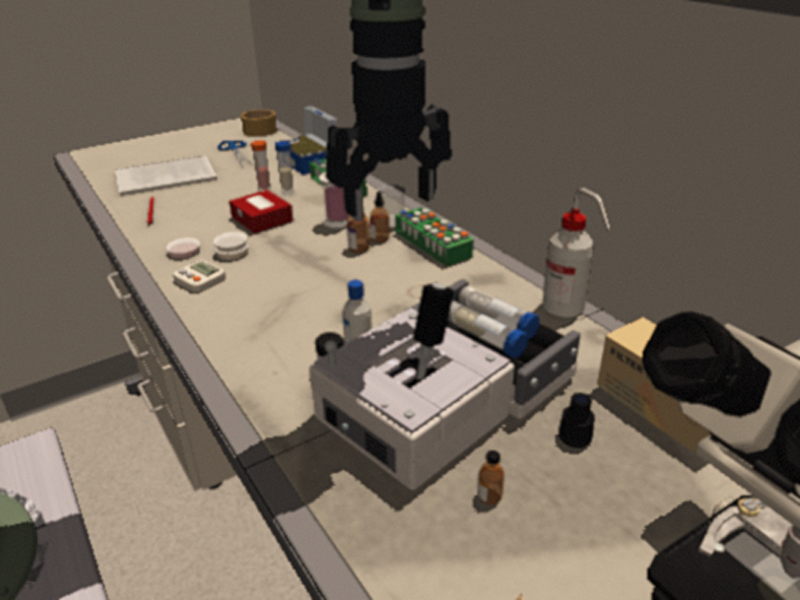

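View pics/side0.png

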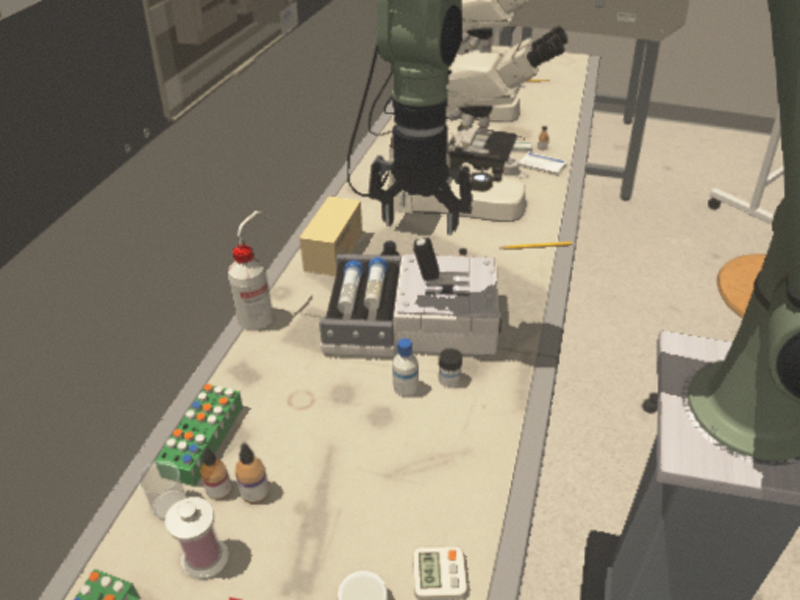

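The mixer is visible in both views, with its lever leaning to the far (+x) side at about (432,315) in scene and (425,258) in side. I'll crop in on the gate to find the corners and the pin.

```bash
python3 - <<'E'
import cv2
from bench import vision
for n,(x,y) in (("scene",(195,175)),("side",(240,145))):
    im=vision.snapshot(n)[...,::-1]; w,h=(140,140) if n=="scene" else (90,90)
    if n=="side": pass
    c=im[y:y+h,x:x+w]; cv2.imwrite(f"pics/{n}1.png",cv2.resize(c,(600,600),interpolation=cv2.INTER_CUBIC))
E
```

```text
(no output)
```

View pics/scene1.png

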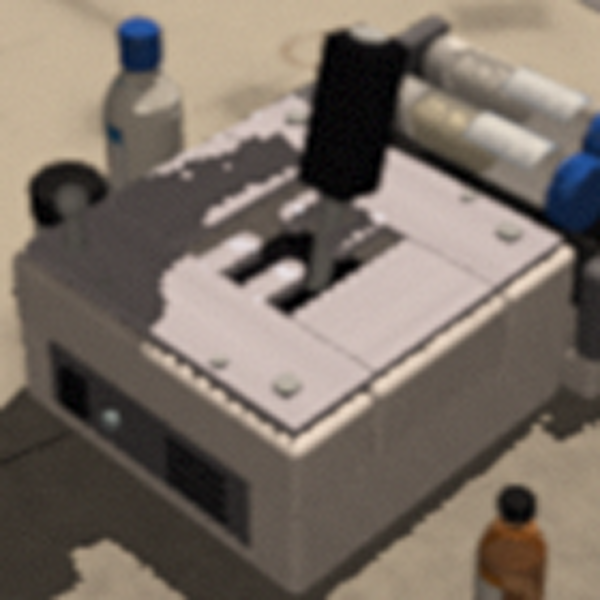

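View pics/side1.png

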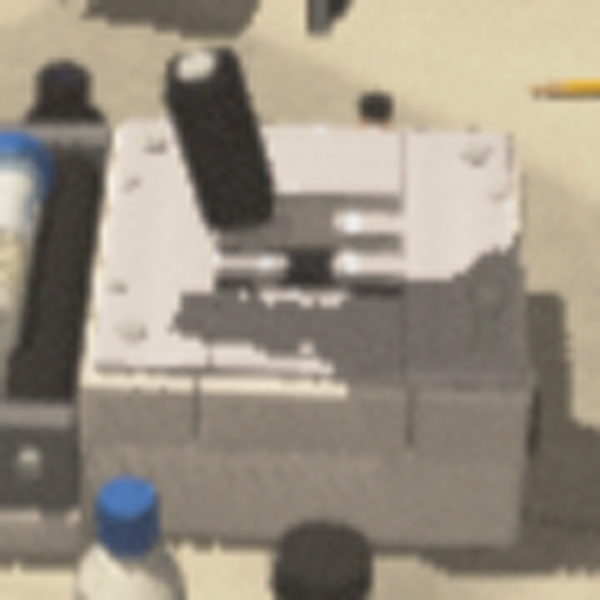

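The near-left corner shows a thin grey post with a ball: scene crop (72,190–235), side crop (487,290). The other three corners show flat plugs. I'll fit the mixer pose and check the pin by projection.

```bash
cat > h.py <<'E'
import numpy as np
from scipy.optimize import least_squares
from bench import vision
P={n:vision.camera_params(n) for n in("scene","side")}
def proj(n,X):
    p=P[n];c=np.asarray(X)@np.array(p['R']).T+p['t'];s=c[:,:2]/c[:,2:]
    s=s*(1+p['k1']*(s**2).sum(1,keepdims=True));f=192/np.tan(np.radians(p['fovy']/2))
    return s*f+[p['cx'],p['cy']]
def W(m,pts):
    c,s=np.cos(m[2]),np.sin(m[2]);return np.asarray(pts)@np.array([[c,-s,0],[s,c,0],[0,0,1]]).T+[m[0],m[1],0]
def lever(fore,side,r):  # approx direction
    v=np.array([np.tan(fore),np.tan(side),1]);return v/np.linalg.norm(v)*r+[0,0,.001]
full={"scene":lambda q:np.array(q)*140/600+[195,175]-.5,"side":lambda q:np.array(q)*90/600+[240,145]-.5}
E
python3 - <<'E'
from h import *
plug=lambda a,b:[a*.066,b*.062,.093]
cor=lambda a,b:[a*.085,b*.085,.09]
obs={"scene":[((287,382),plug(-1,-1)),((510,230),plug(1,-1)),((296,115),plug(1,1)),((290,437),cor(-1,-1)),((575,250),cor(1,-1)),((22,255),cor(-1,1))],
"side":[((157,142),plug(1,-1)),((132,328),plug(1,1)),((478,153),plug(-1,-1)),((115,122),cor(1,-1)),((515,130),cor(-1,-1)),((80,375),cor(1,1)),((530,380),cor(-1,1))]}
def res(m):
    return np.concatenate([(proj(n,W(m,[o[1] for o in v]))-full[n]([o[0] for o in v])).ravel() for n,v in obs.items()])
r=least_squares(res,[.55,-.1,0],loss='soft_l1');m=r.x;print(m,np.degrees(m[2]));print(np.round(res(m).reshape(-1,2),1).tolist())
inv={"scene":lambda q:(q-[195,175]+.5)*600/140,"side":lambda q:(q-[240,145]+.5)*600/90}
for n in obs: print(n,'pin NL head, base',inv[n](proj(n,W(m,[[-.066,.062,.114],[-.066,.062,.09]]))).round())
top={"scene":(370,38),"side":(197,67)}
f=lambda a:np.concatenate([proj(n,W(m,[lever(a[0],a[1],.175)]))[0]-full[n](top[n]) for n in obs])
a=least_squares(f,[.2,0]);print('lever',a.x,a.fun, W(m,[lever(*a.x,.14),lever(*a.x,.175)]))
np.save('m.npy',m)
for n in obs: print(n,[int(v) for k in (.105,.175) for v in inv[n](proj(n,W(m,[lever(*a.x,k)])))[0]])
E
```

```text
[ 0.52060884 -0.07752441  0.19519478] 11.183836869354153
[[-0.4, -0.5], [-0.5, -0.5], [0.3, -0.2], [0.7, 0.9], [1.0, -3.0], [-3.8, -3.3], [-0.2, -0.6], [0.3, -0.3], [-0.0, -0.5], [-0.1, -1.7], [1.1, -0.7], [-0.2, -0.9], [0.8, 1.1]]
scene pin NL head, base [[ 72. 198.]
 [ 76. 245.]]
side pin NL head, base [[487. 296.]
 [483. 346.]]
lever [ 0.26321956 -0.00631336] [ 0.11368574 -0.3934539   0.16270791 -0.13925035] [[ 0.55650863 -0.07129653  0.13617551]
 [ 0.56548358 -0.06973956  0.16996939]]
scene [338, 188, 370, 36]
side [243, 211, 198, 66]
```

Pose fit is good: mixer at (0.521, -0.078) with yaw 11.2°. The predicted pin head matches the near-left post in both pictures, so the target is the near-left slot. The lever is at fore +0.26. I'll shut the fingers and go down behind (+x of) the handle.

Request:
{"fn": "apply_moves", "kwargs": {"targets": [[0,0,0,0,0,0.1,1],[20,-20,0,0,0,0.195,1],[40,-40,0,0,0,0.195,1],[59,-60,0,0,0,0.195,1],[59,-60,0,0,0,0.195,1],[59,-60,0,0,0,0.195,1],[59,-60,-30,0,0,0.195,1],[59,-60,-60,0,0,0.195,1],[59,-60,-90,0,0,0.195,1],[59,-60,-96,0,0,0.195,1],[59,-60,-96,0,0,0.195,1]]}}

```text
time_s: 1.58
position: [0.6088, -0.0595, 0.1358]
tcp_rot: [[-0.194, 0.981, -0.0], [0.981, 0.194, 0.0], [0.0, -0.0, -1.0]]
contact_force: [0.4, 0.7, 0.4]
gripper_width: -0.003
finger_force: 0.0
```

Request:
{"fn": "apply_moves", "kwargs": {"targets": [[-8,-1.6,0,0,0,0,1],[-16,-3.2,0,0,0,0,1],[-22,-4.3,0,0,0,0,1],[-28,-5.5,0,0,0,0,1],[-34,-6.7,0,0,0,0,1],[-40,-7.9,0,0,0,0,1],[-45,-8.9,0,0,0,0,1],[-45,-8.9,0,0,0,0,1]]}}

```text
time_s: 2.58
position: [0.5643, -0.069, 0.1361]
tcp_rot: [[-0.194, 0.981, 0.002], [0.981, 0.194, -0.0], [-0.0, 0.001, -1.0]]
contact_force: [1.7, 1.2, 6.1]
gripper_width: 0.002
finger_force: 3.6
```

```bash
cat > look.py <<'E'
import sys,cv2
from h import *
from bench import arm
n=sys.argv[1]; ims=[]
for c,(x,y) in (("scene",(195,165)),("side",(240,135))):
    im=vision.snapshot(c)[...,::-1]; w=120 if c=="scene" else 90
    ims.append(cv2.resize(im[y:y+w,x:x+w],(400,400),interpolation=cv2.INTER_CUBIC))
cv2.imwrite(f"pics/{n}.png",np.hstack(ims))
s=arm.sense();m=np.load('m.npy');d=s['position']-[m[0],m[1],0];c,q=np.cos(m[2]),np.sin(m[2])
print('t',s['time_s'],'tcp in mixer mm',np.round([1e3*(c*d[0]+q*d[1]),1e3*(-q*d[0]+c*d[1]),1e3*d[2]],1),s['contact_force'])
E
cat > fit.py <<'E'
import sys
from h import *
m=np.load('m.npy');v=list(map(float,sys.argv[1:]))  # sceneu,v sideu,v of handle top centre in look.png
o={"scene":np.array(v[:2])*120/400+[195,165]-.5,"side":(np.array(v[2:])-[400,0])*90/400+[240,135]-.5}
f=lambda a:np.concatenate([(proj(n,W(m,[lever(a[0],a[1],.175)]))[0]-o[n]) if v[0 if n=="scene" else 2]>=0 else [0,0] for n in o])
r=least_squares(f,[0,0]);print(r.x,r.fun)
E
python3 look.py a
```

```text
t 2.675 tcp in mixer mm [ 4.46e+01 -1.00e-01  1.36e+02] [2.00978179 1.16579604 6.39259932]
```

View pics/a.png

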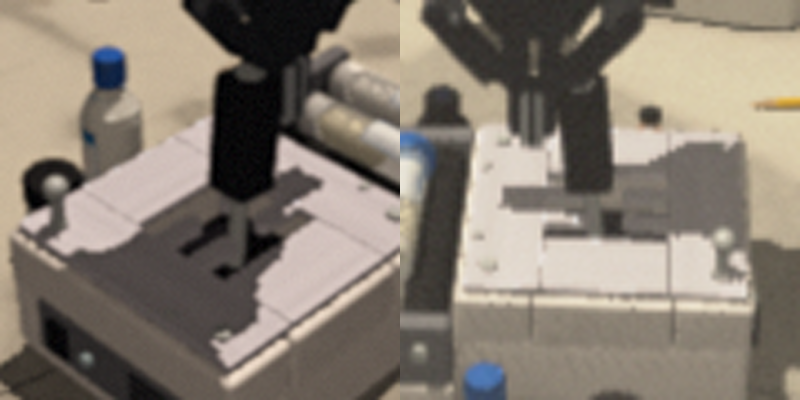

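```bash
python3 fit.py 249 74 586 80
```

```text
[ 0.08696848 -0.01013223] [ 0.04096251  0.31149976 -0.08134168  0.38986767]
```

The handle is nearly upright (fore ≈ 0.087), and its top is close to the finger knuckles. I'll back off, raise 14 mm so only the fingertip touches, and push on to fore ≈ 0.

Request:
{"fn": "apply_moves", "kwargs": {"targets": [[6,1.2,0,0,0,0,1],[6,1.2,14,0,0,0,1],[0,0,14,0,0,0,1],[-5,-1,14,0,0,0,1],[-10,-2,14,0,0,0,1],[-14,-2.8,14,0,0,0,1],[-14,-2.8,14,0,0,0,1]]}}

```text
time_s: 3.55
position: [0.5495, -0.0717, 0.1492]
tcp_rot: [[-0.194, 0.981, -0.001], [0.981, 0.194, 0.0], [0.0, -0.001, -1.0]]
contact_force: [1.5, -0.6, 1.0]
gripper_width: -0.003
finger_force: 0.6
```

```bash
python3 look.py b
```

```text
t 3.65 tcp in mixer mm [2.960e+01 1.000e-01 1.491e+02] [0.87653859 0.60545075 0.53765875]
```

View pics/b.png

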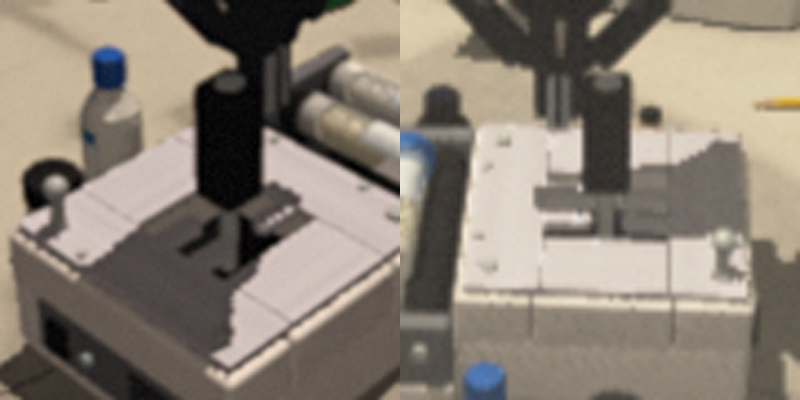

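```bash
python3 fit.py 231 81 609 78; python3 fit.py 231 81 -1 -1
```

```text
[ 0.01473522 -0.00833177] [ 0.11935557  0.62865935 -0.23725401  0.86426617]
[0.02224967 0.00070573] [3.41060513e-13 1.96109795e-12 0.00000000e+00 0.00000000e+00]
```

Fore is about 0.015. I'll nudge 2 mm more, go round to the -y side of the handle, and start pushing toward +y.

Request:
{"fn": "apply_moves", "kwargs": {"targets": [[-2,-0.4,0,0,0,0,1],[-2,-0.4,0,0,0,0,1],[10,2,0,0,0,0,1],[19.6,3.9,0,0,0,0,1],[25.4,-25.5,0,0,0,0,1],[29.3,-45.2,0,0,0,0,1],[0,-51,0,0,0,0,1],[-19.3,-54.8,0,0,0,0,1],[-19.3,-54.8,-4,0,0,0,1],[-21.3,-45,-4,0,0,0,1],[-23.2,-35,-4,0,0,0,1],[-24.2,-30,-4,0,0,0,1],[-25.1,-25,-4,0,0,0,1],[-26.1,-20,-4,0,0,0,1],[-27.1,-15.5,-4,0,0,0,1],[-27.1,-15.5,-4,0,0,0,1]]}}

```text
time_s: 5.65
position: [0.5228, -0.0866, 0.1453]
tcp_rot: [[-0.194, 0.981, 0.0], [0.981, 0.194, 0.001], [0.001, 0.0, -1.0]]
contact_force: [0.4, -1.4, 0.7]
gripper_width: 0.003
finger_force: 0.3
```

```bash
python3 look.py c
```

```text
t 5.75 tcp in mixer mm [  0.2  -9.5 145. ] [-0.42462712  0.53063816  0.5328276 ]
```

View pics/c.png

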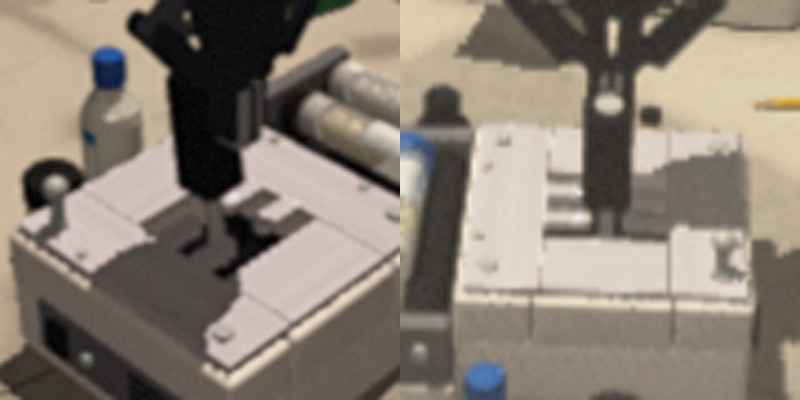

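The lever is moving along the channel toward +y with low force: the handle top in the side view has moved to (609,100). I'll continue to the left lane.

Request:
{"fn": "apply_moves", "kwargs": {"targets": [[-1,5,0,0,0,0,1],[-2,10,0,0,0,0,1],[-3,15,0,0,0,0,1],[-4,20,0,0,0,0,1],[-4.8,24.5,0,0,0,0,1],[-5.2,26.5,0,0,0,0,1],[-5.2,26.5,0,0,0,0,1]]}}

```text
time_s: 6.62
position: [0.5178, -0.0607, 0.1453]
tcp_rot: [[-0.194, 0.981, 0.0], [0.981, 0.194, -0.0], [-0.0, 0.0, -1.0]]
contact_force: [0.1, -2.7, -1.0]
gripper_width: -0.002
finger_force: 1.0
```

```bash
python3 look.py d
```

```text
t 6.725 tcp in mixer mm [  0.4  17.  145.3] [ 0.17983669 -1.83702543 -0.75584412]
```

View pics/d.png

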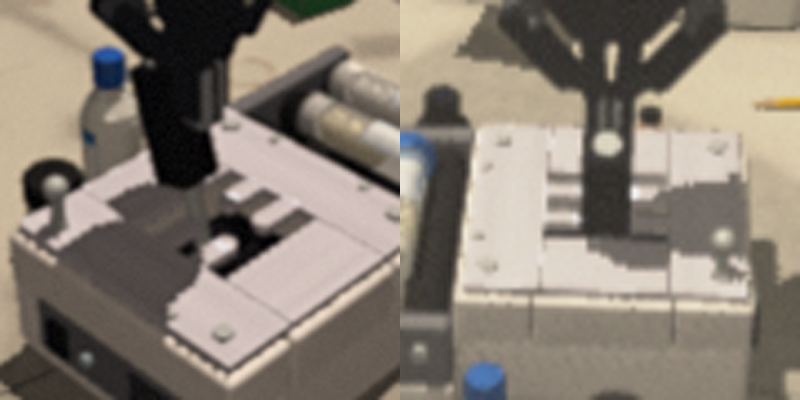

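```bash
python3 fit.py -1 -1 607 144
```

```text
[0.00961794 0.28612525] [0.00000000e+00 0.00000000e+00 2.84217094e-13 1.15107923e-10]
```

The side lean is 0.286, fully in the left lane. Now I'll go round to the +x side and push -x.

Request:
{"fn": "apply_moves", "kwargs": {"targets": [[2,-10,0,0,0,0,1],[3.9,-19.6,0,0,0,0,1],[33.3,-13.8,0,0,0,0,1],[60.8,-8.3,0,0,0,0,1],[56,15,-4,0,0,0,1],[52.4,33.9,-7,0,0,0,1],[38,31,-7,0,0,0,1],[30,29.4,-7,0,0,0,1],[25,28.4,-7,0,0,0,1],[20,27.4,-7,0,0,0,1],[15,26.5,-7,0,0,0,1],[10,25.5,-7,0,0,0,1],[5.3,24.5,-7,0,0,0,1],[0.4,23.6,-7,0,0,0,1],[0.4,23.6,-7,0,0,0,1]]}}

```text
time_s: 8.6
position: [0.5176, -0.0373, 0.1382]
tcp_rot: [[-0.193, 0.981, -0.001], [0.981, 0.193, -0.0], [-0.0, -0.001, -1.0]]
contact_force: [1.4, -1.0, 0.6]
gripper_width: -0.001
finger_force: 0.5
```

Request:
{"fn": "apply_moves", "kwargs": {"targets": [[-4,-0.8,0,0,0,0,1],[-8,-1.6,0,0,0,0,1],[-12,-2.4,0,0,0,0,1],[-15,-3,0,0,0,0,1],[-17,-3.4,0,0,0,0,1],[-17,-3.4,0,0,0,0,1]]}}

```text
time_s: 9.35
position: [0.5009, -0.0404, 0.1383]
tcp_rot: [[-0.194, 0.981, -0.0], [0.981, 0.194, 0.0], [0.0, -0.0, -1.0]]
contact_force: [1.7, 0.7, -0.3]
gripper_width: -0.001
finger_force: 0.6
```

Now small steps until the stop is felt.

Request:
{"fn": "apply_moves", "kwargs": {"targets": [[-1,-0.2,0,0,0,0,1],[-2,-0.4,0,0,0,0,1],[-2,-0.4,0,0,0,0,1]]}}

```text
time_s: 9.72
position: [0.4991, -0.0409, 0.1383]
tcp_rot: [[-0.194, 0.981, -0.0], [0.981, 0.194, 0.0], [0.0, -0.0, -1.0]]
contact_force: [1.1, 0.6, 0.5]
gripper_width: -0.002
finger_force: 0.7
```

```bash
python3 look.py e
```

```text
t 9.825 tcp in mixer mm [-14.   40.1 138.3] [1.104575   0.54455919 0.26905686]
```

View pics/e.png

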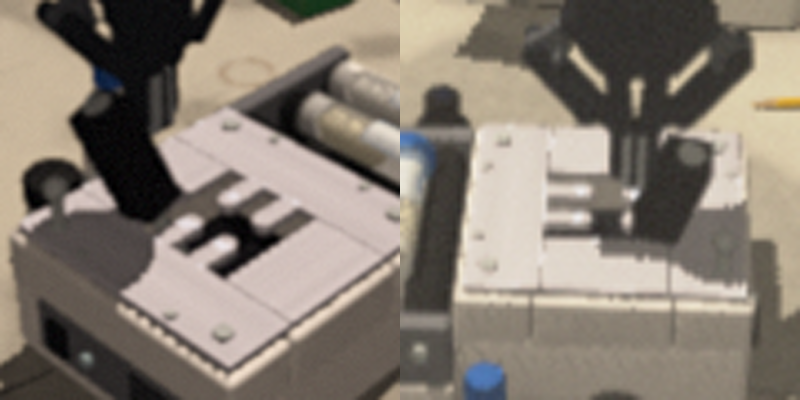

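```bash
python3 fit.py 97 102 692 152; python3 fit.py -1 -1 692 152
```

```text
[-0.26889479  0.28842052] [ 0.34426268  0.48652068 -0.19486099  0.48551662]
[-0.27104739  0.27878839] [0.00000000e+00 0.00000000e+00 5.68434189e-14 0.00000000e+00]
```

Fore is about -0.27. I'll push on gently to the stop.

Request:
{"fn": "apply_moves", "kwargs": {"targets": [[-1,-0.2,0,0,0,0,1],[-2,-0.4,0,0,0,0,1],[-3,-0.6,0,0,0,0,1],[-3,-0.6,0,0,0,0,1]]}}

```text
time_s: 10.32
position: [0.496, -0.0416, 0.1383]
tcp_rot: [[-0.194, 0.981, -0.0], [0.981, 0.194, -0.0], [-0.0, -0.0, -1.0]]
contact_force: [2.4, -0.3, -0.5]
gripper_width: -0.002
finger_force: 0.7
```

Request:
{"fn": "apply_moves", "kwargs": {"targets": [[-0.7,-0.1,0,0,0,0,1],[-1.4,-0.3,0,0,0,0,1],[-1.4,-0.3,0,0,0,0,1]]}}

```text
time_s: 10.7
position: [0.4947, -0.0418, 0.1383]
tcp_rot: [[-0.194, 0.981, -0.0], [0.981, 0.194, -0.0], [-0.0, -0.0, -1.0]]
contact_force: [2.0, 0.5, -0.7]
gripper_width: -0.006
finger_force: 0.7
```

That makes fore about -0.30. I'll retreat +x, then up, and verify.

Request:
{"fn": "apply_moves", "kwargs": {"targets": [[8,1.6,0,0,0,0,1],[25,4.9,0,0,0,0,1],[40,7.8,0,0,0,0,1],[45,8.8,30,0,0,0,1],[45,8.8,80,0,0,0,1],[45,8.8,130,0,0,0,1],[45,8.8,130,0,0,0,1],[45,8.8,130,0,0,0,1]]}}

```text
time_s: 11.7
position: [0.5395, -0.0329, 0.2677]
tcp_rot: [[-0.194, 0.981, -0.001], [0.981, 0.194, 0.0], [0.0, -0.001, -1.0]]
contact_force: [-0.7, -0.5, -0.6]
gripper_width: 0.001
finger_force: 0.0
```

```bash
python3 look.py f
```

```text
t 11.8 tcp in mixer mm [ 26.5  40.4 266.7] [-0.33835442  0.23480533 -1.11256783]
```

View pics/f.png

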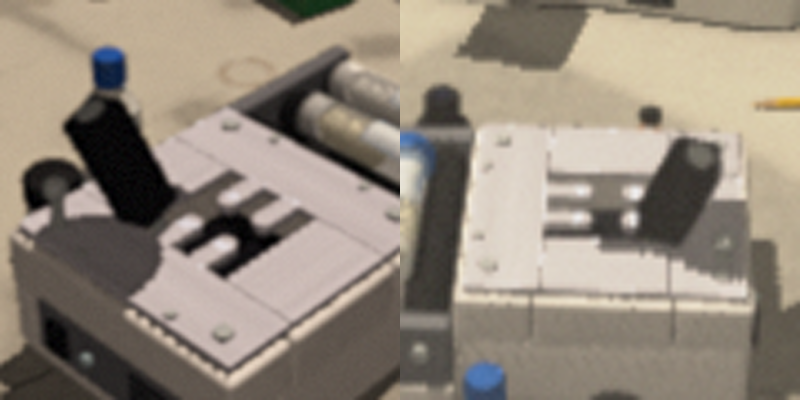

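The lever rests in the near-left slot by the pin, with its top at scene (90,108) and side (700,153). The bottles, can and eyepiece have not moved.

```bash
python3 fit.py 90 108 700 153; python3 fit.py -1 -1 700 153; python3 -c "
from bench import order
print(order.sign_off())"
```

```text
[-0.29804346  0.28860212] [ 0.51628614  0.46936214 -0.08151119  0.67465729]
[-0.29817623  0.27577262] [0. 0. 0. 0.]
the job is handed in; nothing more can be done
None
```

The lever is fully home in the near-left corner slot marked by the tall pin (measured fore about -0.30, side about +0.28). It was only pushed with the shut fingers, the small items showed no movement in the pictures, and the job was handed in at about 12 s.

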